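# Hold the self-closing drying cabinet open

## Task

The door of the small white drying cabinet on the bench springs shut by itself, and a small lab bottle stands in its way. First stand that bottle upright in the shallow grey tray and let it go; then pull the door open by its bar handle and hold it 60 degrees open (within 6 degrees), so that a colleague can reach in. Finish while still holding the door by the handle; do not knock the bottle over, do not let the door or cabinet touch it, and leave the other things alone.

Things in the scene. Friction and masses are not known exactly. Their poses are not given: they have to be found in the camera images.
- cabinet: white benchtop cabinet, fixed to the bench, 220 deep (x) x 230 wide (y) x 230 mm high, with one windowed front door. Origin: centre of its underside on the bench; its own -x is the front (towards the robot), +y its left as the robot sees it, z up. It can stand turned by up to about 0.3 rad
- door (a joint): opening angle in rad: 0 shut, 1.047 = 60 degrees, stop 1.75. The door (222 mm wide, 14 thick, 16 to 228 mm above the bench) hinges on a vertical axis at the cabinet's left (+y) edge; its right edge swings towards the robot, then left (clockwise from above). A spring closes it: 0.2 N m shut, 0.6 N m at 60 degrees (3 N at the handle); let go, it swings shut
- door_hinge (a point): point on the hinge axis, 195 mm above the bench, at x -111, y +111 mm in the cabinet's frame; does not move with the door
- pull_top (a point): grip point on the axis of the handle's upright round steel bar (12 mm thick), 195 mm above the bench; moves with the door. The bar's axis is 190 mm from the hinge axis across the door and, with the door shut, 64 mm in front of it (50 mm off the door's outer face). The bar runs from 84 to 216 mm up; the cabinet's top, just behind, is 230 mm up
- pull: the handle: the bar and two level 9 mm posts that carry it 100 and 146 mm above the bench (so the top 65 mm of the bar are free all round and can be pinched from above), fixed to the door (see pull_top); its origin lies on the hinge axis at bench height. The final grip must be on it
- bottle: small lab bottle with a screw cap standing in front of the cabinet, in the door's sweep; 52 mm wide body, 115 mm tall overall, 0.24 kg give or take 30 percent. Origin: centre of its underside, z up the bottle; its straight body reaches 70 mm up, then narrows; its cap is 34 mm wide from 92 mm up to the top
- tray: shallow open grey tray fixed to the bench at the right front, 180 (x) x 160 (y) x 25 mm high, walls and floor 4 mm. Origin: centre of its underside
- jar: plain white screw-cap jar, 60 mm wide, 90 mm tall, a bystander at the left
- tape: roll of tape lying flat near the front edge, 62 mm wide, 18 mm tall, a bystander
- petri: covered petri dish, 60 mm wide, 14 mm tall, a bystander right of the cabinet
- dark_jar: dark jar with black cap, 64 mm wide, 115 mm tall, a bystander at the far right
- vial: glass vial with black cap, 27 mm wide, 66 mm tall, a bystander at the right
- carton: carton 60 x 100 x 30 mm, a bystander near the front edge at the left
Mind the look-alikes: they are no part of the job. What is shaped like the bottle but green is not meant.

How it is judged:
By the outcome, as a careful person would: the job done as asked, in the order asked, and still so for the second after the job is handed in, while the arm keeps its last pose, push and grip.
It also fails if it takes over 54 s, if anything falls off the work surface, if the arm or the gripper's body presses on something with over 40 N, if the wrist force passes 120 N, or if a joint passes its speed limit or range.

## Robot

A 6-joint arm with a two-finger parallel gripper is mounted at the origin on a cart in front of the work surface, level with it; the furniture and walls round the work are solid. World frame = base frame: x ahead of the robot, y to its left, z up, the work surface at z = 0. Lengths are in mm, angles in rad, forces in N, time in s.
With the tool pointing down it reaches from about 325 to 875 mm from the base axis. Payload 4.4 kg.
Tool frame: the origin (TCP) lies on the centre line of the jaws, within the pads' length; the fingertips stand ahead of it and the grasp point (between the pads) lies 6 mm ahead of it (ctrl.tcp_to_tips is the z of the fingertips in the tool frame, in mm); z points along the fingers, y is the line along which they close (so a half turn about z gives the same grasp; the last joint's range is limited). The gripper opens to 85 mm and grips with 20 to 120 N. Pads are 22 mm wide; open, the fingers measure 114 mm over their backs; the gripper's body (76 mm by 85 mm) begins 54 mm behind the grasp point. The pads swing forward as they close: fully open they stand 13 mm farther back than shut.
Start: joints at [1.042, 0.207, 1.542, -0, 1.393, -0.15], TCP at [212.648, 534.236, 256.282] pointing down, gripper open.
Joint ranges: [-2.73, 2.73], [-0.86, 2.22], [0.23, 2.46], [-1.11, 4.25], [0.08, 2.63], [-2.82, 2.82]. Speed limits (rad/s): [2.79, 2.79, 3.14, 3.14, 3.14, 3.14].

## Interface

Orientations are given as a 3x3 rotation matrix whose columns are the frame's x, y, z axes.
In Python, from plant import ctrl, sensors, optics gives the robot as it stands. Calls block until the motion is done:
- ctrl.move_ptp(position, orientation): joint-space move of the TCP to a pose.
- ctrl.move_l(position, rot=None, vel=150, threshold=None): straight line of the TCP; rot=None keeps the orientation; vel is the mean speed in mm/s. With threshold (N) it stops when the force on the tool has changed by that much, and returns True; else False.
- ctrl.set_joints(angles): joint-space move.
- ctrl.gripper_to(opening, force=None): finger opening in mm; force is the grip in N (None keeps the last); returns when the fingers have stopped.
- ctrl.hold(seconds).
- ctrl.solve_ik(position, orientation): joint angles nearest the present ones, or None.
- sensors.read_state(): the state.
- optics.grab_frame(name): name is "scene" or "top" or "wrist"; returns (picture, depth): 384x512x3 uint8, red, green, blue; 384x512 float32, mm along the optical axis (not along the pixel's ray), 0 where there is no reading.
- optics.camera_params(name): a dict with "mtx" (3x3 intrinsics, pixels), "k1" (the pictures are not rectified: a ray, as slopes to the right and down, at radius r is drawn at 1 + k1 r^2 times it, then the intrinsics apply), "R" (3x3) and "t" (3): a world point X has camera coordinates R X + t; the wrist camera has in their place "T_tool_cam" (4x4, takes a point from camera to tool coordinates, whose origin is the TCP and whose axes are the flange's). Camera axes: x right, y down, z forward; pixel columns grow to the right and rows downward; lengths in mm; the calibration is good to about 2 mm. A picture is of the moment at which its call begins: read the wrist's pose just before it. camera_params takes no time and is no camera call.
A pose or a line that the arm cannot do raises ctrl.MotionError and nothing moves.
- ctrl.finish_job(): hands the job in; it is judged then, once.
The state is a dict: "t": time; "q": joint angles; "qvel": joint speeds; "tau": joint torques, N m; "eef_pos": TCP position; "eef_rot": TCP orientation; "force": force on the tool from outside, world axes, zero at the start; "wrist_torque": the same for the moment, N m; "grip_width": finger opening in mm; "grasp_force": force on a finger pad.
Only numpy, scipy, OpenCV 4.12 (cv2) and the standard library are available. Lean on these libraries where they do the work, as an engineer would, in place of code of your own. Each camera call takes 0.05 s, during which the arm holds its last target. There are 200 camera calls.

## Working session

There is one attempt and no reset: what is moved stays moved. The work goes in short steps, each a Python script; the robot and the scene stay as the last script left them, time stands still between calls to the robot, and variables do not carry over. Pictures are saved under pics/ and viewed, at most 10 in all, crops included, and the job is handed in when it is done.

```bash
mkdir -p pics; ls
python3 - <<'E'
from plant import ctrl,sensors,optics
import cv2,numpy as np
for n in("scene","top"):
    p,d=optics.grab_frame(n); np.savez(f"pics/{n}.npz",p=p,d=d)
    cv2.imwrite(f"pics/{n}0.png",cv2.resize(p[:,:,::-1],None,fx=1.5,fy=1.5))
    c=optics.camera_params(n);print(c)
print(ctrl.tcp_to_tips, optics.camera_params("wrist"))
print(sensors.read_state())
E
```

```text
pics
{'mtx': array([[349.11694463,   0.        , 255.66813906],
       [  0.        , 349.11694463, 192.1017682 ],
       [  0.        ,   0.        ,   1.        ]]), 'k1': -0.06131918148058438, 'R': array([[ 0.53649811, -0.84389697, -0.00277323],
       [-0.39681605, -0.24936842, -0.88337558],
       [ 0.74478642,  0.47502979, -0.46865754]]), 't': array([-332.60148819,  342.28142475, 1000.21256684])}
{'mtx': array([[425.91278981,   0.        , 248.16445507],
       [  0.        , 425.91278981, 200.33599043],
       [  0.        ,   0.        ,   1.        ]]), 'k1': 0.017509272561663777, 'R': array([[-0.02769015, -0.99948621, -0.01614194],
       [-0.99240333,  0.02942318, -0.1194567 ],
       [ 0.11987027,  0.01271154, -0.99270818]]), 't': array([-2.54081500e-01,  5.76567873e+02,  1.47399262e+03])}
25.0 {'mtx': array([[328.82504675,   0.        , 254.66777542],
       [  0.        , 328.82504675, 186.9497663 ],
       [  0.        ,   0.        ,   1.        ]]), 'k1': -0.0672702340685271, 'T_tool_cam': array([[ 4.68792317e-04, -9.61806580e-01, -2.73729580e-01,
         6.87851077
[... 351 characters left out ...]
06,
        1.39350049e+00, -1.50509607e-01]), 'qvel': array([-0.00104629, -0.00319972, -0.00254394, -0.00054068, -0.00052321,
       -0.00129321]), 'tau': array([-4.80176259e-04, -3.84089792e+01, -2.92550862e+01, -3.76180333e-04,
        4.80873452e-03,  1.86760491e-05]), 'eef_pos': array([212.30934349, 533.67428105, 255.19639558]), 'eef_rot': array([[-9.29120459e-01,  3.69775628e-01, -1.07622769e-03],
       [ 3.69777059e-01,  9.29118675e-01, -1.84804799e-03],
       [ 3.16580136e-04, -2.11502351e-03, -9.99997713e-01]]), 'force': array([-0.63499889,  0.14211808,  0.75373156]), 'wrist_torque': array([-0.02031554, -0.06504466,  0.02514217]), 'grasp_force': 0.0, 'grip_width': 85.616980809697}
```

View pics/scene0.png

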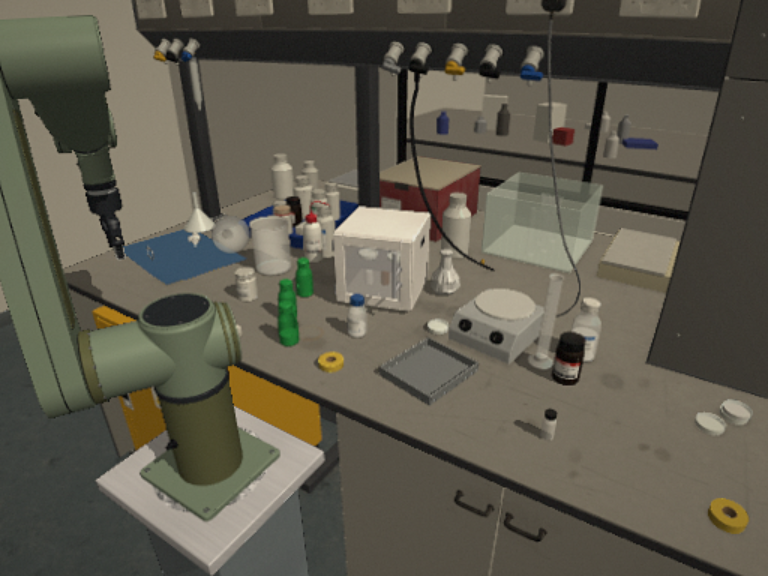

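View pics/top0.png

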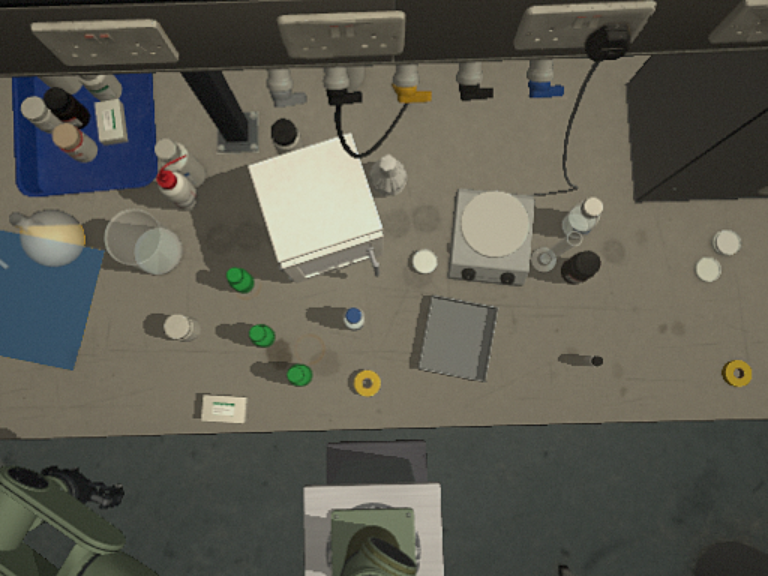

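The scene picture shows the white bottle with a blue cap at scene (357,315) and top (353,317). The three green look-alikes, at top (239,278), (262,335) and (299,375), are not meant. The cabinet is at top (315,205) and the tray at top (457,338). I'll confirm in an enlarged crop.

```bash
cat > h.py <<'E'
import numpy as np,cv2
from plant import ctrl,sensors,optics
def ray(c,uv):
    q=cv2.undistortPoints(np.array([[uv]],float),c["mtx"],np.array([c["k1"],0,0,0.]))[0,0]
    return np.array([q[0],q[1],1.])
def at_z(n,uv,z):
    c=optics.camera_params(n); R,t=c["R"],c["t"]; o=-R.T@t; d=R.T@ray(c,uv)
    return o+d*(z-o[2])/d[2]
def pix(n,X):
    c=optics.camera_params(n); p=c["R"]@np.array(X,float)+c["t"]
    return cv2.projectPoints(p.reshape(1,1,3),np.zeros(3),np.zeros(3),c["mtx"],np.array([c["k1"],0,0,0.]))[0].ravel()
E
python3 - <<'E'
from h import *
p=np.load("pics/top.npz")["p"][:,:,::-1]
c=p[85:265,155:345]; cv2.imwrite("pics/c1.png",cv2.resize(c,None,fx=4,fy=3.2 if 0 else 3.3333,interpolation=cv2.INTER_CUBIC)[:600])
for n,uv,z in [("bottle",(353,317),115),("trayA",(427,296),25),("trayB",(496,305),25),("trayC",(486,381),25),("trayD",(419,370),25),("RBL",(249,168),230),("RBR",(350,137),230),("RFR",(382,232),230),("RFL",(281,264),230)]:
    print(n,at_z("top",np.array(uv)/1.5,z).round(1))
E
```

```text
bottle [530.9  26.1 115. ]
trayA [ 584.4 -146.9   25. ]
trayB [ 558.1 -309.    25. ]
trayC [ 380.6 -276.6   25. ]
trayD [ 410.3 -121.6   25. ]
RBL [841.8 232.8 230. ]
RBR [902.6  18.1 230. ]
RFR [695.5 -43.5 230. ]
RFL [634.5 167.6 230. ]
```

View pics/c1.png

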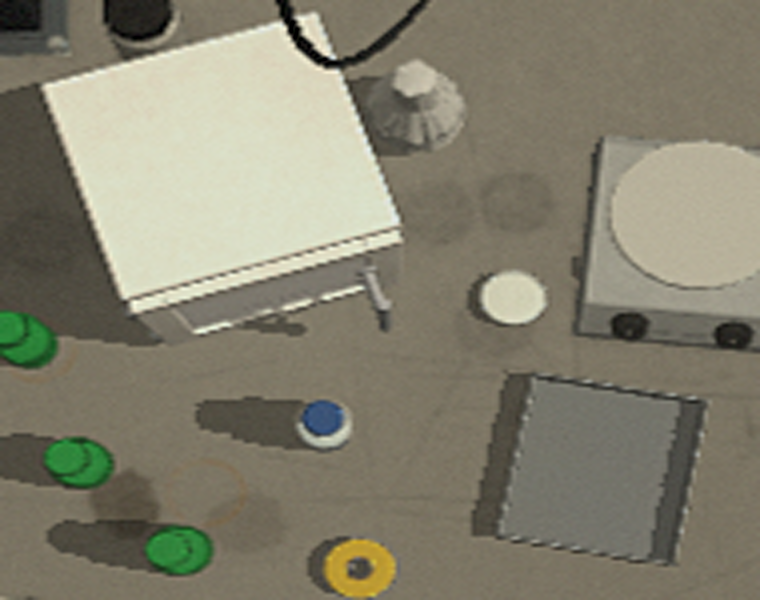

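The crop shows the blue-capped white bottle, cap at crop (323,418), which is the only non-green one, so it's the target. The roof corners are at crop (43,87), (318,12), (400,228) and (128,297), the bar top at (368,270) and its bottom at (385,325). The tray rim corners are at (530,374), (705,400), (674,562) and (500,537). Next I fit the poses.

Run:
```python
from h import *
from scipy.optimize import least_squares
cr=lambda u,v:(155+u/4,85+v*180/600)
F=[((110,115,230),cr(43,87)),((110,-115,230),cr(318,12)),((-110,-115,230),cr(400,229)),((-110,115,230),cr(128,298)),
 ((-175,-79,216),cr(368,270)),((-175,-79,84),cr(385,325)),((-125,111,228),cr(133,311)),((-125,-111,228),cr(402,241))]
def W(p,X): c,s=np.cos(p[2]),np.sin(p[2]); return np.array([p[0]+c*X[0]-s*X[1],p[1]+s*X[0]+c*X[1],X[2]])
r=lambda p:np.concatenate([pix("top",W(p,X))-uv for X,uv in F])
s=least_squares(r,[770,90,.28],loss="soft_l1");p=s.x
print("cab",p,r(p).reshape(-1,2).round(1).tolist())
print("hinge",W(p,(-111,111,195)),"pull",W(p,(-175,-79,195)))
b=at_z("top",cr(323,418),115);print("bottle",b, "base centre pix", pix("scene",[b[0],b[1],0])*1.5,pix("scene",[b[0],b[1],115])*1.5)
print("scene pull top px",pix("scene",W(p,(-175,-79,216)))*1.5,pix("scene",W(p,(-175,-79,84)))*1.5)
t=np.array([at_z("top",cr(*c),25) for c in[(530,374),(705,400),(674,562),(500,537)]]);print("tray",t.round(),t.mean(0))
import itertools
# depth checks: bottle cap top & handle neighbourhood
d=np.load("pics/top.npz")["d"];print(d[209:212,234:238],(optics.camera_params("top")["R"]@b+optics.camera_params("top")["t"])[2])
p_=np.load("pics/scene.npz")["p"][:,:,::-1]; cv2.imwrite("pics/c2.png",cv2.resize(p_[130:280,190:340],None,fx=4,fy=4,interpolation=cv2.INTER_CUBIC))
```

```text
cab [7.76515280e+02 9.44482961e+01 2.81524219e-01] [[-0.6, -1.6], [-0.1, -0.8], [0.6, -1.3], [-1.9, 0.3], [4.0, 10.2], [0.1, 0.4], [-0.4, 0.6], [0.3, 0.1]]
hinge [639.04696586 170.24052906 195.        ] pull [630.35228303 -30.060251   195.        ]
bottle [533.960466    24.62673742 115.        ] base centre pix [358.65804297 334.28633782] [357.5356515  296.90729925]
scene pull top px [395.23525852 252.90890596] [394.86096556 297.56032964]
tray [[ 585. -157.   25.]
 [ 552. -311.   25.]
 [ 382. -275.   25.]
 [ 412. -124.   25.]] [ 482.73712348 -216.68800791   25.        ]
[[1421.6249 1429.6884 1426.4231 1424.3547]
 [1427.7826 1427.9006 1423.463  1424.9017]
 [1426.588  1422.2301 1421.3953 1427.3569]] 1424.150208675926
```

View pics/c2.png

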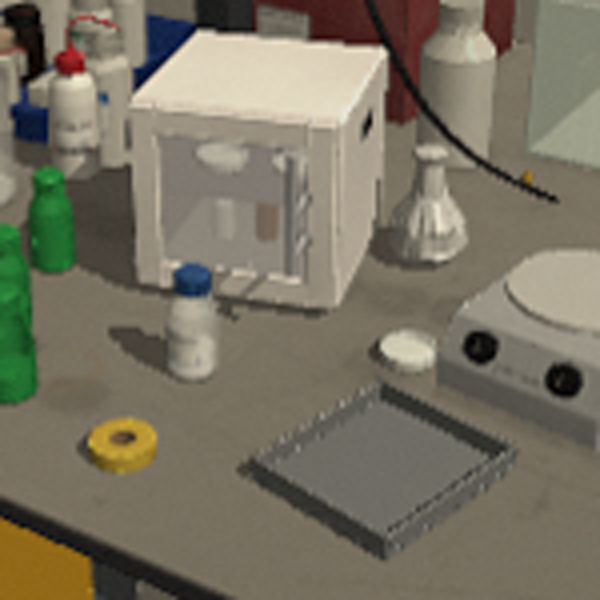

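Scene crop: the bar runs from crop (293,152) to (294,275), matching the fit's prediction to about 1 px, so the top-view "bar top" I read was a post. The bottle base at about (193,371) also matches. I'll pick the bottle by its cap and place it in the tray.

```bash
cat >> h.py <<'E'
from scipy.spatial.transform import Rotation as Ro
def down(y): return Ro.from_euler("z",y).as_matrix()@np.diag([-1.,1,-1])
def st():
    s=sensors.read_state(); print(round(s["t"],2),s["eef_pos"].round(1),"F",s["force"].round(1),"w",round(s["grip_width"],1),"gf",round(s["grasp_force"],1),"q",s["q"].round(2)); return s
E
python3 - <<'E'
from h import *
R=down(0)
x,y=533,25
ctrl.move_ptp([x,y,260],R); st()
print("hit",ctrl.move_l([x,y,109],vel=120,threshold=8)); st()
ctrl.gripper_to(20,40); st()
ctrl.move_l([x,y,170],vel=100); st()
p,d=optics.grab_frame("scene"); cv2.imwrite("pics/s1.png",cv2.resize(p[100:290,150:350,::-1],None,fx=3,fy=3))
E
```

```text
2.26 [532.9  25.8 260. ] F [0.1 0.2 0.3] w 85.1 gf 0.0 q [-0.11  0.12  1.64  0.    1.39 -1.69]
hit False
3.67 [533.8  24.9 109.9] F [ 0.8 -0.2  0.4] w 85.4 gf 0.0 q [-0.12  0.29  1.77  0.    1.08 -1.69]
4.19 [533.6  25.5 109.9] F [-1.2  3.3  5. ] w 37.0 gf 37.1 q [-0.11  0.29  1.77  0.    1.08 -1.69]
4.95 [532.2  25.  169.1] F [ 0.1  0.2 -3.4] w 35.9 gf 37.2 q [-0.12  0.21  1.73 -0.    1.2  -1.69]
```

View pics/s1.png

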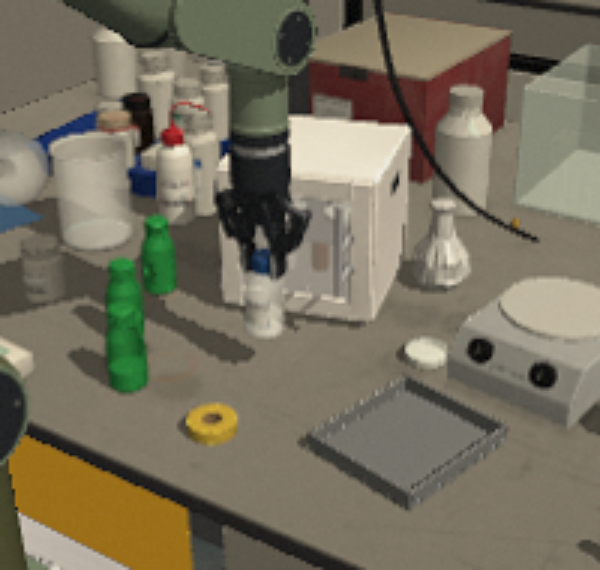

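The bottle hangs upright in the gripper at crop (263,300). Placing it now.

Run:
```python
from h import *
x,y=478,-222
ctrl.move_l([x,y,170],vel=200); st()
ctrl.move_l([x,y,122],vel=80); ctrl.hold(.2); st()
print("hit",ctrl.move_l([x,y,112],vel=20,threshold=4)); st()
ctrl.gripper_to(80); ctrl.hold(.2); st()
ctrl.move_l([x,y,270],vel=120); st()
p,d=optics.grab_frame("scene"); cv2.imwrite("pics/s2.png",cv2.resize(p[100:290,150:350,::-1],None,fx=3,fy=3))
```

```text
6.42 [ 478.  -221.1  169.8] F [ 0.8  0.3 -2.7] w 36.0 gf 37.2 q [-0.6   0.19  1.75  0.    1.2  -2.17]
7.37 [ 478.5 -222.4  122.7] F [ 0.4  0.3 -3.7] w 36.1 gf 37.2 q [-0.6   0.26  1.78  0.    1.1  -2.17]
hit True
7.8 [ 477.9 -222.   114.1] F [-0.7  0.3  4.3] w 35.7 gf 38.6 q [-0.6   0.27  1.78 -0.    1.09 -2.17]
8.5 [ 476.7 -221.1  112.6] F [-0.2  0.2  0.5] w 80.1 gf 0.0 q [-0.6   0.27  1.79  0.    1.09 -2.17]
9.96 [ 477.5 -221.7  268.9] F [ 1.3  0.6 -1. ] w 80.0 gf 0.0 q [-0.6   0.1   1.64 -0.    1.41 -2.17]
```

View pics/s2.png

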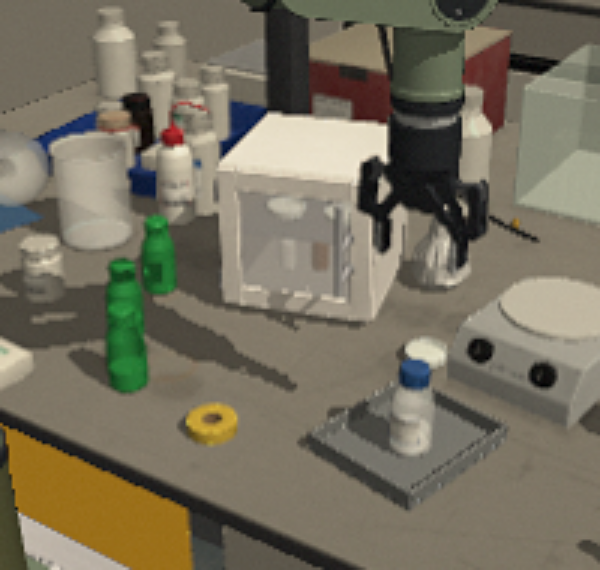

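The bottle stands upright in the tray at crop (411,425), released. Now I grasp the bar from above.

```bash
cat >> h.py <<'E'
H=np.array([639.0,170.2]); B=np.array([630.4,-30.1]); YAW=.2815
def door(a,z=198):
    c,s=np.cos(-a),np.sin(-a); v=B-H
    return [*(H+[c*v[0]-s*v[1],s*v[0]+c*v[1]]),z],down(YAW-a)
E
python3 - <<'E'
from h import *
for a in np.radians([0,30,60]):
    print(ctrl.solve_ik(*door(a)))
p,R=door(0,290)
ctrl.gripper_to(56)
ctrl.move_ptp(p,R); st()
print("hit",ctrl.move_l(door(0)[0],vel=80,threshold=10)); st()
ctrl.gripper_to(5,70); s=st()
E
```

```text
[-1.84722463e-01  3.72694644e-01  1.45393959e+00 -4.44089210e-16
  1.31495842e+00 -2.03701879e+00]
[-1.60984095e-01  1.70758845e-01  1.71017313e+00 -4.44089210e-16
  1.26066068e+00 -1.48968165e+00]
[-1.88982553e-02  3.54542835e-02  1.85969592e+00 -4.44089210e-16
  1.24644245e+00 -8.23997031e-01]
11.34 [629.9 -31.1 289.7] F [ 0.   0.4 -0.6] w 56.0 gf 0.0 q [-0.19  0.3   1.35 -0.    1.49 -2.04]
hit False
12.64 [631.  -30.2 198.9] F [-0.4  0.4 -0.3] w 56.3 gf 0.0 q [-0.18  0.37  1.45  0.    1.31 -2.04]
13.12 [630.4 -28.4 198.6] F [-2.1  5.1  1.9] w 10.1 gf 68.2 q [-0.18  0.37  1.45  0.    1.32 -2.04]
```

Run:
```python
from h import *
for a in (4,8,14,20): 
    ctrl.move_l(*door(np.radians(a)),vel=60); st()
p,d=optics.grab_frame("scene"); cv2.imwrite("pics/s3.png",cv2.resize(p[110:290,170:350,::-1],None,fx=3,fy=3))
```

```text
13.51 [617.  -27.2 198.6] F [1.4 5.8 0.4] w 10.3 gf 68.2 q [-0.19  0.34  1.49  0.    1.3  -1.97]
13.89 [603.3 -25.1 198.6] F [1.4 5.4 1.3] w 10.2 gf 68.2 q [-0.19  0.32  1.53  0.    1.3  -1.9 ]
14.39 [583.1 -20.2 198.6] F [ 2.4  5.6 -0.4] w 10.5 gf 68.2 q [-0.18  0.27  1.58  0.    1.28 -1.79]
14.89 [563.6 -13.3 198.6] F [ 3.5  5.7 -0.3] w 10.0 gf 68.2 q [-0.18  0.23  1.63  0.    1.27 -1.68]
```

View pics/s3.png

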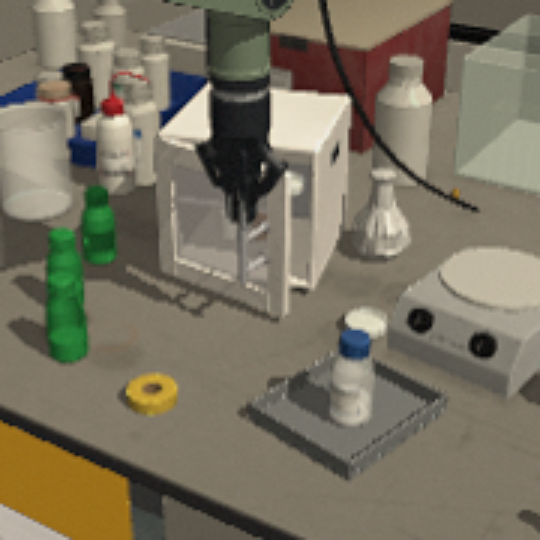

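The door is following the gripper and the bottle is undisturbed at crop (352,380). Continuing to 60°.

Run:
```python
from h import *
for a in (27,34,41,48,54,60): 
    ctrl.move_l(*door(np.radians(a)),vel=60); s=st()
ctrl.hold(.5); s=st()
v=s["eef_pos"][:2]-H; v0=B-H
print("angle",np.degrees(np.arctan2(v0[1],v0[0])-np.arctan2(v[1],v[0])),np.hypot(*v))
# predicted door top outer corner & inner/hinge in top view
c,q=np.cos(YAW-np.radians(60)),np.sin(YAW-np.radians(60))
for X in[(-14,0),(-14,-222),(0,-222),(0,0)]:
    w=H+[c*X[0]-q*X[1],q*X[0]+c*X[1]]; print(X,w.round(),((pix("top",[*w,228])-[160,95])*4).round())
p,d=optics.grab_frame("top"); cv2.imwrite("pics/t4.png",cv2.resize(p[95:245,160:340,::-1],None,fx=4,fy=4,interpolation=cv2.INTER_CUBIC))
```

```text
15.5 [541.9  -2.7 198.6] F [ 4.8  5.1 -1.6] w 10.4 gf 68.1 q [-0.17  0.19  1.69  0.    1.26 -1.55]
16.06 [521.6  10.4 198.5] F [ 5.5  4.6 -2.1] w 10.3 gf 68.1 q [-0.15  0.15  1.74  0.    1.25 -1.41]
16.62 [503.   25.7 198.6] F [ 6.5  5.2 -3.9] w 10.4 gf 68.1 q [-0.12  0.11  1.78  0.    1.25 -1.26]
17.18 [486.4  43.3 198.6] F [ 5.3  3.7 -4. ] w 10.0 gf 68.2 q [-0.09  0.08  1.82  0.    1.24 -1.11]
17.68 [473.9  59.8 198.5] F [ 6.7  1.6 -3.3] w 9.8 gf 68.2 q [-0.06  0.05  1.84  0.    1.24 -0.97]
18.18 [463.2  77.6 198.5] F [ 5.4  0.9 -3.3] w 10.2 gf 68.2 q [-0.02  0.04  1.86 -0.    1.24 -0.82]
18.68 [463.3  77.4 198.6] F [ 6.2  1.  -3.1] w 10.3 gf 68.2 q [-0.02  0.04  1.86 -0.    1.24 -0.82]
angle 59.698261444234824 198.69847908415684
(-14, 0) [629. 180.] [ 94. 332.]
(-14, -222) [475.  20.] [304. 524.]
(0, -222) [485.  10.] [317. 510.]
(0, 0) [639. 170.] [106. 319.]
```

View pics/t4.png

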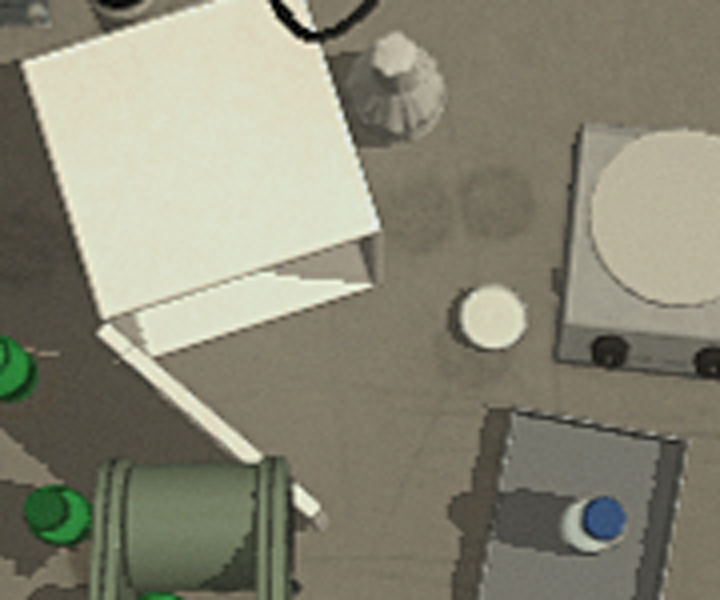

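The top view shows the open door from crop (103,328) to (318,515), against a prediction of (100,326) to (310,517), so it's about 60° open. The bottle is upright at (600,520), well clear of the door, and the grip is firm. Handing in.

```bash
python3 -c "
from h import *
st(); print(ctrl.finish_job())"
```

```text
18.73 [463.3  77.4 198.6] F [ 5.3  1.3 -3.6] w 10.4 gf 68.2 q [-0.02  0.04  1.86 -0.    1.24 -0.82]
the job is handed in; nothing more can be done
None
```

The bottle stands upright and released in the grey tray, the gripper is holding the door by its bar at about 60° open, and the job was handed in at 18.7 s.

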